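# Check the air charge of an engraving chuck

## Task

Lift the air gauge off its rack and press its mouth gently but fully home on the chuck's leaning charging stem, square to it, and keep it pressed there for about a second until the air has pushed the white rod out and the rod has stopped. Lay the gauge back in the rack as it lay before, with the rod still out and untouched, then slide the rack's marker until its pointer is level with the end of the rod. Leave the blank, the screwdriver and the jar where they are.

Things in the scene. Friction and masses are not known exactly. Their poses are not given: they have to be found in the camera images.
- gauge: Tee-shaped air gauge, about 0.3 kg. Origin: centre of its open mouth, on the rim; z up the bore, x along the barrel towards the white rod. Barrel 22 mm thick, axis at z = 60 mm, from x = -60 to 80 mm. Bore 22 mm wide; a piston face 24 mm above the rim drives the rod. Starts in the rack, barrel in the two V supports, head hanging between them, mouth down.
- gauge_rod (a joint): How far the white rod (10 mm thick) has come out of the barrel, in m: 0 at the start, at most 0.044, along the gauge's +x. Air lifting the piston drives it three times as far. It is lightly sprung but stays where the air left it, by friction (1.3 N: a touch moves it). The hidden pressure decides where it ends, 0.010 to 0.040, about a second after pressing home.
- rod_tip (a point): The centre of the end face of the white rod, on the barrel axis, 90 mm along x from the gauge's head axis when the rod is in; x points outward along the rod.
- chuck: Fixed air chuck, z up, origin on the work surface below the foot of its charging stem. Its dark base, 150 mm square, with a 160 mm flange, a steel spindle and a brass disc, is centred 145 mm from the origin along +x (roughly away from the robot). A block 50 mm wide and 36 mm high joins stem and base.
- stem_seat (a point): Centre of the top of the black rubber seal (43 mm across) at the stem's foot, at rest 60 mm above the work surface. z: the stem's axis, leaning 20 degrees towards the chuck's -x (the robot); y level. Stem 16 mm thick, 24 mm tall, tapered top; its 8 mm pin sticks out 15 mm more, held up by 4.5 to 7 N of air. Home: mouth rim on the seal, which gives 2.5 N per mm, 4.5 mm at most; 12 N in all is good.
- rack: Fixed plywood rack, 270 x 130 mm, 12 mm thick, origin on the work surface near its middle, z up, x along the barrel towards the rod. Base from x = -120 to 150 mm. Two aluminium V supports (14 mm long, tops 86 mm high) stand at x = -74 and +32 mm on the line y = -25 mm; the marker slides on the line y = +35 mm.
- rack_rest (a point): Where the centre of the gauge's mouth is when the gauge lies in the rack, 22 mm above the work surface; x along the barrel towards the rod, z up. The barrel axis is then 60 mm above this point.
- marker (a joint): Travel of the marker along the rack's x, in m: about 0 when its pointer is level with the end of a fully retracted rod in the rack, growing outward, -0.005 to 0.060. It stays where it is left (friction about 2 N). Starts near the outer end.
- marker_grip (a point): Middle of the grip of the black marker: an upright post 18 mm along the slide, 26 mm across, its top 91 mm above the work surface and 21 mm above this point; free on the two sides that face along the slide. x along the slide (outward), z up.
- pointer (a point): End of the thin steel pointer (3 mm thick, 82 mm above the work surface) that reaches from the marker towards the rod, 43 mm from the marker's middle along the rack's -y; it clears the rod by about 12 mm.
- blank: Loose brass blank, a stepped disc 72 mm across and 14 mm high, origin at the centre of its underside. Bystander.
- screwdriver: Loose screwdriver 170 mm long, lying. Bystander.
- oil_jar: Loose closed jar, 60 mm across and 75 mm high, origin at the centre of its underside. Bystander.
- gauge_head (a point): Grip point in the gauge's head, 57 mm above the mouth rim, axes as the gauge's. The head is a block with flat sides 34 mm apart along y, 40 mm long along x, from 24 to 74 mm above the rim; below it a round steel sleeve, 34 mm thick.
- chuck_top (a point): Centre of the top of the brass disc on the chuck (136 mm across), 144 mm above the work surface.
There are look-alikes about, which are no part of the job. Leave any blue or turquoise look-alike of the gauge alone.

How it is judged:
On the way, in this order (a step that is already met when the one before it is completed fails the run):
1. the gauge is held pressed home on the stem: rim down on the seal, square within 0.1 rad, pressing with more than 8 N, the rod at least 8 mm out and no longer moving, for half a second (z of gauge in the frame of stem_seat between -0.008 and 0.001 m and distance between gauge and stem_seat below 0.01 m and angle between the z axis of gauge and the z axis of stem_seat, either way round below 0.1 rad and contact force between gauge and chuck above 8 N and value of joint gauge_rod above 0.008 m and velocity of joint gauge_rod between -0.003 and 0.003 m/s), for 0.5 s.
2. the gauge lies in the rack again, the same way round, rod out (distance between gauge and rack_rest below 0.014 m and x of rod_tip in the frame of rack_rest above 0.08 m and angle between gauge's own z axis and vertical below 0.25 rad and contact force between gauge and the fingers below 0.1 N and value of joint gauge_rod above 0.008 m), for 0.2 s.
At the end, for the whole second after the job is handed in: The gauge lies at rest in the rack's V supports as at the start (within 14 mm, head hanging down within 0.25 rad, same way round), its rod still at least 8 mm out, and the marker's pointer is within 4 mm of level with the rod's end, at rest (distance between gauge and rack_rest below 0.014 m and x of rod_tip in the frame of rack_rest above 0.08 m and angle between gauge's own z axis and vertical below 0.25 rad and linear speed of gauge below 0.02 m/s and value of joint gauge_rod above 0.008 m and x of pointer in the frame of rod_tip between -0.004 and 0.004 m and velocity of joint marker between -0.005 and 0.005 m/s); the robot touches nothing.
It fails at once if the gauge is forced against the chuck with more than 45 N (contact force between gauge and chuck above 45 N).
It fails at once if the rod is touched by anything (contact force between gauge_rod and anything else above 0.5 N).
It fails at once if a bystander is moved by more than 15 mm (distance of any of blank, screwdriver, oil_jar from where it was at the start of the episode above 0.015 m).
It also fails if it takes over 72 s, if anything falls off the work surface, if the arm or the gripper's body presses on something with over 40 N, if the wrist force passes 120 N, or if a joint passes its speed limit or range.

## Robot

A 6-joint arm with a two-finger parallel gripper is mounted at the origin on the work surface. World frame = base frame: x ahead of the robot, y to its left, z up, the work surface at z = 0. Lengths are in m, angles in rad, forces in N, time in s.
With the tool pointing down it reaches from about 0.35 to 0.8 m from the base axis. Payload 7.3 kg.
Tool frame: the origin (TCP) lies midway between the tips of the shut fingers; the grasp point (between the pads) lies 19 mm behind it; z points along the fingers, y is the line along which they close (so a half turn about z gives the same grasp; the last joint's range is limited). The gripper opens to 85 mm and grips with 20 to 120 N. Pads are 22 mm wide; open, the fingers measure 114 mm over their backs; the gripper's body (76 mm by 85 mm) begins 54 mm behind the grasp point. The pads swing forward as they close: fully open they stand 13 mm farther back than shut.
Start: joints at [1.12, 0.342, 1.524, -0, 1.275, -0.146], TCP at [0.158, 0.501, 0.231] pointing down, gripper open.
Joint ranges: [-2.53, 2.53], [-0.77, 2.02], [0.04, 2.7], [-1, 4.14], [0.28, 2.66], [-3.11, 3.11]. Speed limits (rad/s): [2.57, 2.57, 3.14, 3.14, 3.14, 3.14].

## Interface

Orientations are given as a rotation vector (axis times angle).
In Python, from workcell import sense, read_camera, camera_info, job_done, spot_in, tip_of gives the robot as it stands. The module is installed in compiled form; this text tells all that it offers.
- The arm moves only by the tool apply_moves, never from a script. Its argument "commands" is one flat list of numbers, 7 for each row, row after row: the shift along the tool's x, y, z as a fraction of full scale, then the turn, a rotation vector about the tool's x, y, z as a fraction of full scale, then the gripper command: -1 is shut, 1 is fully open, values between are in proportion. In form: [dx, dy, dz, rx, ry, rz, hand, dx, dy, dz, rx, ry, rz, hand, ...]. A call has 1 to 10 rows; each row is the pose to reach, as a shift and turn from the pose commanded when the call began, along the tool's axes at that moment; what a row does not reach only later rows make up. Full scale, the value 1, is 100 mm for a shift and 45 degrees for a turn. A row lasts 1/10 s, in which the tool goes at most 50 mm and 8.59 degrees, less where a joint would pass 70% of its speed; a pose out of reach is approached as far as the arm can. A call with a number of a shift or a turn outside -1 to 1 is refused whole. A call with a gripper value outside its range is refused whole. The fingers move at their own pace and stop on an object; "newtons" is the grip in N (left out, the last holds). Time passes only in rows, so rows that repeat a pose let the fingers close. It gives the time, the measured TCP pose, the force, the opening and the grip force at its end, in the units of the state.
- sense(): the state, without advancing time (a new reading comes with each control period).
- read_camera(name): name is "side" or "top"; returns (picture, depth): 420x560x3 uint8, red, green, blue; 420x560 float32, m along the optical axis (not along the pixel's ray), 0 where there is no reading.
- camera_info(name): a dict with "intrinsics" (3x3 intrinsics, pixels), "R" (3x3) and "t" (3): a world point X has camera coordinates R X + t. Camera axes: x right, y down, z forward; pixel columns grow to the right and rows downward; lengths in m; the calibration is good to about 2 mm. A picture is of the moment at which its call begins. camera_info takes no time and is no camera call.
- job_done(): hands the job in; it is judged then, once.
Trained networks look in the newest picture that a camera, given by its name, has taken for a name from the list of things; names that differ only in an ending like _2 or _b are one class to them, and where a whole thing is asked for, a point or a joint stands for the part that bears it (a point fixed in the world has none). Each returns a list of dicts, best first, with "conf" (0 to 1); they miss things now and then, are a little off and sometimes report something else, mostly with a low value. They report only what shows in the picture. A call takes as long as a camera call. They do not tell look-alikes from the thing itself.
- spot_in(camera, name): "at" ([row, column] in pixels, amid what is visible of it).
- tip_of(camera, name): "at" ([row, column] in pixels: a listed point, or the origin of a listed thing).
The state is a dict: "t": time; "qpos": joint angles; "qvel": joint speeds; "joint_torque": joint torques, N m; "position": TCP position; "tcp_rot": TCP orientation; "force": force on the tool from outside, world axes, zero at the start; "moment": the same for the moment, N m; "opening": opening from 0.0 (shut) to 1.0 (fully open); "gripper_force": force on a finger pad.
Only numpy, scipy, OpenCV 4.12 (cv2) and the standard library are available. Lean on these libraries where they do the work, as an engineer would, in place of code of your own. Each camera call takes 0.05 s, during which the arm holds its last target. There are 200 camera calls.

## Working session

There is one attempt and no reset: what is moved stays moved. The work goes in short steps, Python scripts to look and compute and a tool call to move; the robot and the scene stay as the last step left them, time stands still between calls to the robot, and variables do not carry over. Pictures are saved under pics/ and viewed, at most 10 in all, crops included, and the job is handed in when it is done.

Besides the shell and the picture viewer there is one more tool, called after "Call:" in YAML: its name, and indented under it one key for each argument. apply_moves: Moves the arm, as the interface text tells. Its arguments: {"type":"object","properties":{"commands":{"type":"array"},"newtons":{"type":"number"}},"required":["commands"]}

```bash
mkdir -p pics; cat > h.py <<'E'
import numpy as np, cv2
from workcell import *
from scipy.spatial.transform import Rotation as Ro
def cam(n):
    c=camera_info(n); return np.array(c["intrinsics"]),np.array(c["R"]),np.array(c["t"])
def pt(n,D,r,c,z=None):
    """world point of pixel, from depth (median 3x3) or on plane z"""
    K,R,t=cam(n); ray=np.linalg.inv(K)@[c,r,1.]
    if z is None:
        p=D[int(r)-1:int(r)+2,int(c)-1:int(c)+2]; d=np.median(p[p>0]) if (p>0).any() else np.nan
        return R.T@(ray*d-t)
    o=-R.T@t; v=R.T@ray
    return o+v*(z-o[2])/v[2]
def cloud(n,D):
    K,R,t=cam(n); r,c=np.mgrid[:D.shape[0],:D.shape[1]]
    P=np.stack([c,r,np.ones_like(c)],-1)@np.linalg.inv(K).T*D[...,None]
    W=(P-t)@R; W[D<=0]=np.nan; return W
def proj(n,X):
    K,R,t=cam(n); p=K@(R@np.array(X)+t); return (p[:2]/p[2])[::-1]
E
python3 - <<'E'
from h import *
np.set_printoptions(precision=3,suppress=True)
for n in("top","side"):
    im,D=read_camera(n); cv2.imwrite(f"pics/{n}0.png",im[...,::-1]); np.save(f"{n}0.npy",D)
    K,R,t=cam(n); print(n,"cam at",-R.T@t, K[0,0])
    for nm in("gauge","gauge_head","rod_tip","stem_seat","rack_rest","marker_grip","pointer","chuck_top","rack","chuck"):
        print(nm,[(np.round(d["at"]).tolist(),round(d["conf"],2),pt(n,D,*np.clip(d["at"],1,410)).round(3).tolist()) for d in tip_of(n,nm)[:3]])
print(sense())
E
```

```text
top cam at [0.405 0.027 1.128] 519.4524948640368
gauge [([142.0, 212.0], 0.97, [0.696, 0.171, 0.072]), ([319.0, 183.0], 0.8, [0.333, 0.221, 0.07]), ([215.0, 191.0], 0.57, [0.539, 0.206, 0.095])]
gauge_head [([134.0, 209.0], 0.98, [0.712, 0.179, 0.073]), ([209.0, 186.0], 0.89, [0.55, 0.217, 0.094]), ([326.0, 174.0], 0.67, [0.321, 0.239, 0.073])]
rod_tip [([202.0, 144.0], 0.55, [0.566, 0.305, 0.085]), ([285.0, 152.0], 0.51, [0.399, 0.302, -0.001])]
stem_seat [([200.0, 423.0], 0.66, [0.58, -0.248, 0.036])]
rack_rest [([214.0, 193.0], 0.92, [0.54, 0.204, 0.094])]
marker_grip [([226.0, 113.0], 0.63, [0.517, 0.364, 0.09]), ([203.0, 423.0], 0.56, [0.573, -0.248, 0.036])]
pointer [([201.0, 146.0], 0.73, [0.567, 0.301, 0.086]), ([205.0, 117.0], 0.59, [0.571, 0.382, 0.012])]
chuck_top [([128.0, 453.0], 0.63, [0.729, -0.244, 0.072])]
rack [([225.0, 174.0], 0.58, [0.527, 0.257, 0.011])]
chuck [([208.0, 417.0], 0.92, [0.564, -0.248, 0.035]), ([283.0, 291.0], 0.33, [0.404, 0.005, 0.015])]
side cam at [ 0.153 -0.398  0.819] 441.72550203875545
gauge [([233.0, 142.0], 0.83, [0.324, 0.217, 0.015]), ([
[... 531 characters left out ...]
255.0, 458.0], 0.48, [0.737, -0.211, -0.001])]
chuck_top [([254.0, 461.0], 0.74, [0.74, -0.209, -0.002])]
rack [([185.0, 210.0], 0.83, [0.524, 0.235, 0.012]), ([142.0, 174.0], 0.54, [0.516, 0.363, 0.069])]
chuck [([319.0, 382.0], 0.9, [0.552, -0.273, 0.036])]
{'t': 1.1, 'qpos': array([ 1.12 ,  0.342,  1.524, -0.   ,  1.275, -0.146]), 'qvel': array([-0.001,  0.001,  0.   , -0.003, -0.   ,  0.   ]), 'joint_torque': array([ -0.001, -43.356, -24.628,  -0.   ,   0.   ,  -0.   ]), 'position': array([0.158, 0.501, 0.231]), 'tcp_rot': array([0.477, 3.105, 0.   ]), 'force': array([ 0.488, -0.045, -0.067]), 'moment': array([ 0.007, -0.002,  0.008]), 'gripper_force': 0.0, 'opening': 0.9999979362263814}
```

View pics/top0.png

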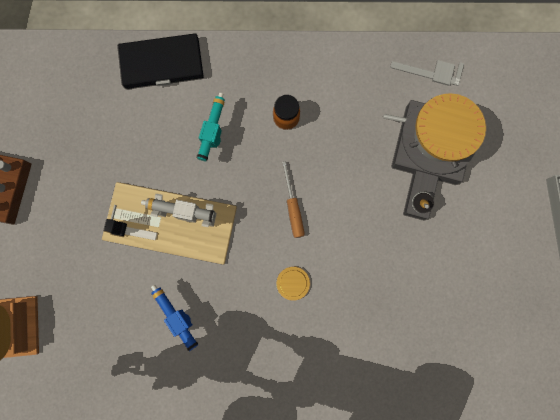

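View pics/side0.png

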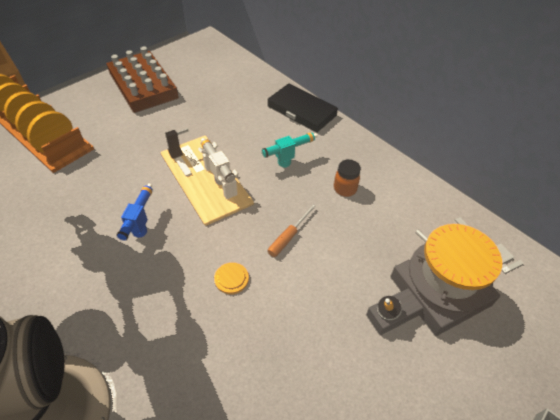

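The top view shows three gauge-shaped things: teal (row 125, col 212), blue (320, 178), and a steel-grey one (211, 184) lying in the plywood rack. The grey one fits, because it sits in the rack's V supports with a white rod. The chuck is at the right, with its stem at about (203, 424) and its brass disc at (127, 451).

```bash
cat > m.py <<'E'
from h import *
np.set_printoptions(precision=4,suppress=True)
im=cv2.imread("pics/top0.png"); D=np.load("top0.npy"); W=cloud("top",D)
s=cv2.imread("pics/side0.png"); Ds=np.load("side0.npy"); Ws=cloud("side",Ds)
a=cv2.resize(im[175:270,95:240],None,fx=4,fy=4); b=cv2.resize(s[270:345,355:435],None,fx=4,fy=4); c=cv2.resize(im[95:225,390:495],None,fx=2,fy=2)
o=np.zeros((600,800,3),np.uint8); o[:380,:580]=a; o[:260,585:795]=c; o[280:580,480:800]=b[:300,:320]; cv2.imwrite("pics/crop1.png",o)
# silver barrel/head
for nm,W_ in(("top",W),("side",Ws)):
    m=(W_[...,2]>.0875)&(W_[...,2]<.1)&(W_[...,0]>.48)&(W_[...,0]<.6)&(W_[...,1]>.12)&(W_[...,1]<.32)
    P=W_[m]; print(nm,len(P)); l=cv2.fitLine(P[:,:2].astype(np.float32),cv2.DIST_HUBER,0,.01,.01).ravel(); print("line",l,"yaw",np.arctan2(l[1],l[0]))
    d=l[:2]*np.sign(l[1]); q=(P[:,:2]-l[2:])@d; print(np.percentile(q,[0,2,50,98,100]))
    h=P[P[:,2]>.0945]; 
    if len(h): print("head",len(h),h.mean(0),cv2.minAreaRect(h[:,:2].astype(np.float32)*1000))
    mk=(W_[...,2]>.084)&(W_[...,2]<.1)&(W_[...,0]>.48)&(W_[...,0]<.56)&(W_[...,1]>.335)&(W_[...,1]<.40)
    if mk.any(): print("marker",mk.sum(),W_[mk].mean(0),cv2.minAreaRect(W_[mk][:,:2].astype(np.float32)*1000))
    # rack base
    mb=(W_[...,2]>.008)&(W_[...,2]<.016)&(W_[...,0]>.4)&(W_[...,0]<.65)&(W_[...,1]>.08)&(W_[...,1]<.42)
    print("rack",cv2.minAreaRect(W_[mb][:,:2].astype(np.float32)*1000))
# disc: colour
for n,i in(("top",im),("side",s)):
    hsv=cv2.cvtColor(i,cv2.COLOR_BGR2HSV); m=((hsv[...,0]>12)&(hsv[...,0]<28)&(hsv[...,1]>150)&(hsv[...,2]>110)).astype(np.uint8)
    if n=="top": m[:90]=0;m[170:]=0;m[:,:400]=0
    else: m[:225]=0;m[292:]=0;m[:,:415]=0;m[:,505:]=0
    k=max(cv2.findContours(m,0,2)[0],key=cv2.contourArea); e=cv2.fitEllipse(cv2.convexHull(k)); print(n,"disc",e, pt(n,D,e[0][1],e[0][0],.144))
# chuck base & seal by depth
for n,W_ in(("top",W),("side",Ws)):
    for lo,hi in((.03,.04),(.05,.07),(.07,.11)):
        m=(W_[...,2]>lo)&(W_[...,2]<hi)&(W_[...,0]>.5)&(W_[...,0]<.66)&(W_[...,1]>-.33)&(W_[...,1]<-.19)
        P=W_[m]; print(n,lo,len(P), P.mean(0) if len(P) else "",cv2.minAreaRect(P[:,:2].astype(np.float32)*1000) if len(P)>5 else "")
E
python3 m.py
```

```text
top 754
line [0.1916 0.9815 0.5506 0.2299] yaw 1.3779607
[-0.0672 -0.0648 -0.0031  0.0683  0.0722]
head 237 [0.5504 0.224  0.0961] ((551.1666870117188, 231.23226928710938), (133.46920776367188, 33.30950927734375), 78.8844223022461)
marker 143 [0.5219 0.3709 0.0894] ((532.0631103515625, 368.6326599121094), (18.836257934570312, 55.313804626464844), 76.37519836425781)
rack ((533.1678466796875, 269.06982421875), (269.73095703125, 129.9619598388672), 78.90145874023438)
side 471
line [0.1949 0.9808 0.5477 0.2254] yaw 1.3746084
[-0.0635 -0.0618 -0.0041  0.073   0.0778]
head 190 [0.5478 0.2218 0.0962] ((549.5870971679688, 229.3289031982422), (129.64329528808594, 34.4756965637207), 79.64488983154297)
marker 93 [0.5219 0.3694 0.0893] ((531.579345703125, 368.1976013183594), (18.211137771606445, 56.65204620361328), 79.34024810791016)
rack ((531.232421875, 269.0537109375), (273.1609802246094, 131.1095428466797), 79.04386138916016)
top disc ((450.270751953125, 126.8079833984375), (66.17877960205078, 69.4051513671875), 105.67513275146484) [ 0.7086 -0.3051  0.144 ]
side disc ((462.7778015136719, 256
[... 245 characters left out ...]
 0.05 393 [ 0.588  -0.271   0.0616] ((605.2164306640625, -278.2339782714844), (96.12735748291016, 108.05506134033203), 87.58529663085938)
top 0.07 447 [ 0.6366 -0.2914  0.0751] ((611.1402587890625, -293.900634765625), (105.5526123046875, 79.798095703125), 7.041708946228027)
side 0.03 858 [ 0.6004 -0.279   0.0354] ((595.2535400390625, -260.87799072265625), (116.87991333007812, 97.83880615234375), 74.52347564697266)
side 0.05 462 [ 0.5805 -0.2753  0.0609] ((603.6219482421875, -288.4071350097656), (78.96017456054688, 109.80663299560547), 87.99563598632812)
side 0.07 807 [ 0.6413 -0.2969  0.0808] ((611.9224243164062, -295.2198181152344), (108.05657958984375, 83.5654525756836), 8.916949272155762)
```

View pics/crop1.png

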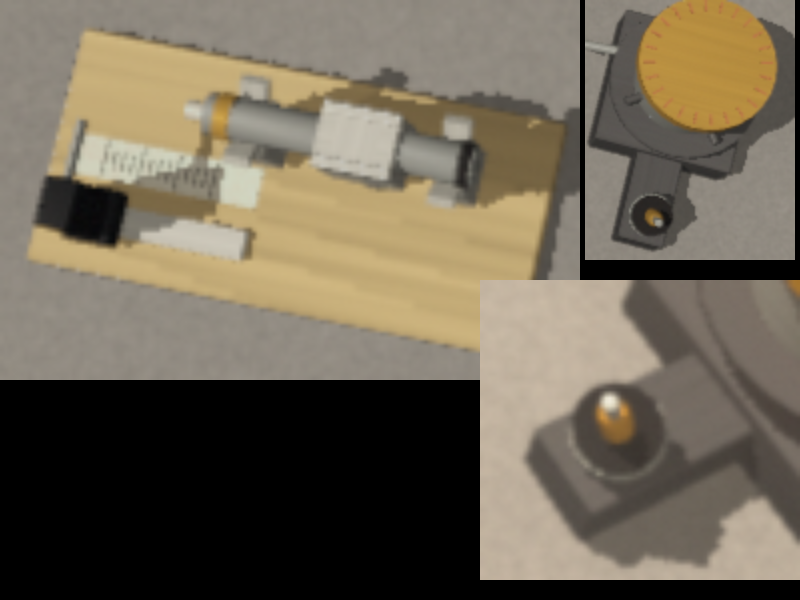

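The crop confirms it: the steel-grey gauge lies in the rack with its white rod tip at left (crop 190,108). The black marker and its pointer are at (80,130). The stem, with its brass seat and pin, stands in the black seal on the block. Next I refine the stem and head positions.

```bash
cat >> h.py <<'E'
def plan(pos,R,n,cur=None):
    """n successive calls from the current pose: prints the 6 numbers of each, in tool axes at its start"""
    s=sense(); p=np.array(s["position"]); Rc=Ro.from_rotvec(s["tcp_rot"])
    if cur is not None: p,Rc=cur
    pos=np.array(pos); dr=(Rc.inv()*R).as_rotvec()
    for k in range(n):
        p2=p+(pos-p)/(n-k); d=dr/n
        print(np.round(np.r_[Rc.inv().apply(p2-p)/.1,d/(np.pi/4)],3).tolist()); p=p2; Rc=Rc*Ro.from_rotvec(d)
def axes(x,z):
    x=np.array(x,float);z=np.array(z,float);z/=np.linalg.norm(z);x-=z*(x@z);x/=np.linalg.norm(x)
    return Ro.from_matrix(np.c_[x,np.cross(z,x),z])
E
cat > m2.py <<'E'
from h import *
np.set_printoptions(precision=4,suppress=True)
im=cv2.imread("pics/top0.png"); D=np.load("top0.npy"); W=cloud("top",D)
s=cv2.imread("pics/side0.png"); Ds=np.load("side0.npy"); Ws=cloud("side",Ds)
print("seal px",pt("top",D,202.5,424,.06),pt("side",Ds,307.5,389,.06))
d=np.array([.192,.981])
for n,W_,i in(("top",W,im),("side",Ws,s)):
    q=(W_[...,:2]-[.549,.2225])@d; l=(W_[...,:2]-[.549,.2225])@[-.981,.192]
    m=(W_[...,2]>.0945)&(W_[...,2]<.099)&(abs(q)<.03)&(abs(l)<.022)
    print(n,"head q",np.percentile(q[m],[1,50,99]),"l",np.percentile(l[m],[1,50,99]),"z",np.median(W_[m][:,2]))
    # seal: points on tilted plane near guess
    g=i.max(-1)
    c=np.array([.574,-.252]); near=np.hypot(*(W_[...,:2]-c).transpose(2,0,1))<.035
    m=near&(W_[...,2]>.042)&(W_[...,2]<.075)&(g<75)
    P=W_[m]
    for _ in range(6):
        A=np.c_[P[:,:2],np.ones(len(P))]; k=np.linalg.lstsq(A,P[:,2],rcond=None)[0]; r=P[:,2]-A@k; P=P[abs(r)<max(2*np.std(r),.0015)]
    nrm=np.r_[-k[:2],1]; nrm/=np.linalg.norm(nrm)
    u,v=axes([1,0,0],nrm).as_matrix().T[:2]; uv=np.c_[P@u,P@v].astype(np.float32)
    (cx,cy),r=cv2.minEnclosingCircle(uv); ctr=cx*u+cy*v+nrm*np.median(P@nrm)
    print(n,"seal",len(P),"tilt",np.degrees(np.arccos(nrm[2])),"lean yaw",np.degrees(np.arctan2(nrm[1],nrm[0])),"ctr",ctr,"r",r)
    # stem points
    m=near&(W_[...,2]>.07)&(W_[...,2]<.12); print("stem pts",W_[m].round(3)[:6].tolist(), W_[m].mean(0))
    # block top edges + base top
    for lo,hi,box in((.0345,.0375,(.5,.66,-.33,-.19)),(.02,.09,(.5,.85,-.45,-.19))):
        m=(W_[...,2]>lo)&(W_[...,2]<hi)&(W_[...,0]>box[0])&(W_[...,0]<box[1])&(W_[...,1]>box[2])&(W_[...,1]<box[3])
        print(n,"rect",cv2.minAreaRect(W_[m][:,:2].astype(np.float32)*1000), np.histogram(W_[m][:,2],8)[0])
E
python3 m2.py
```

```text
seal px [ 0.5709 -0.2713  0.06  ] [ 0.5686 -0.2711  0.06  ]
top head q [-0.0202 -0.001   0.0205] l [-0.0164 -0.0026  0.0161] z 0.0959840208362199
top seal 213 tilt 19.634052980222013 lean yaw 168.06157349236773 ctr [ 0.571  -0.2687  0.0597] r 0.021542886272072792
stem pts [[0.574, -0.268, 0.072], [0.574, -0.27, 0.071], [0.572, -0.263, 0.075], [0.571, -0.263, 0.081], [0.571, -0.266, 0.078], [0.57, -0.267, 0.083]] [ 0.5638 -0.2653  0.084 ]
top rect ((596.7376098632812, -258.8593444824219), (104.71598052978516, 95.72569274902344), 75.2044906616211) [61 39 49 54 43 49 41 40]
top rect ((675.5686645507812, -294.245849609375), (258.3746337890625, 162.2779998779297), 13.084769248962402) [133 660 611 290 258 857 495 129]
side head q [-0.0215 -0.0007  0.0205] l [-0.0154  0.0007  0.0177] z 0.09618933970004535
side seal 108 tilt 18.69361952337894 lean yaw 172.59173400672296 ctr [ 0.5701 -0.2714  0.0609] r 0.01882394216954708
stem pts [[0.558, -0.263, 0.096], [0.558, -0.264, 0.098], [0.559, -0.266, 0.1], [0.555, -0.263, 0.095], [0.556, -0.264, 0.096], [0.557, -0.266, 0.097]] [ 0.5596 -0.2694  0.0837]
side rect ((595.6126708984375, -259.6593933105469), (113.10059356689453, 97.25772857666016), 74.47027587890625) [71 74 70 68 60 71 60 49]
side rect ((652.0261840820312, -298.52215576171875), (224.76161193847656, 205.58004760742188), 1.9962868690490723) [ 281  878  876  377  272 1180  599  252]
```

```bash
cat > tg.py <<'E'
from h import *
a=np.radians(79.); gx=np.array([np.cos(a),np.sin(a),0]); RG=axes(gx,[0,0,-1]); G=np.array([.549,.222])
y=np.radians(-14.5); cx=np.array([np.cos(y),np.sin(y),0]); cy=np.array([-np.sin(y),np.cos(y),0])
s=-np.sin(np.radians(20))*cx+np.cos(np.radians(20))*np.array([0,0,1]); SEAT=np.array([.570,-.2705,.06]); RS=axes(cy,-s)
E
python3 -c "
from tg import *
plan([*G,.16],RG,5)"
```

```text
[-0.914, -0.297, 0.143, 0.0, -0.0, 0.371]
[-0.961, -0.022, 0.143, 0.0, -0.0, 0.371]
[-0.927, 0.256, 0.143, 0.0, -0.0, 0.371]
[-0.814, 0.511, 0.143, 0.0, -0.0, 0.371]
[-0.633, 0.724, 0.143, 0.0, -0.0, 0.371]
```

Call:
apply_moves:
  commands: [-0.46, -0.15, 0.07, 0, 0, 0.19, 1, -0.91, -0.3, 0.14, 0, 0, 0.37, 1, -0.91, -0.3, 0.14, 0, 0, 0.37, 1]

```text
t: 1.4
position: [0.2387, 0.442, 0.2165]
tcp_rot: [0.934, 2.998, -0.003]
force: [-0.8, -0.5, 0.4]
opening: 1.0
gripper_force: 0.0
```

Call:
apply_moves:
  commands: [-0.48, -0.01, 0.07, 0, 0, 0.19, 1, -0.96, -0.02, 0.14, 0, 0, 0.37, 1, -0.96, -0.02, 0.14, 0, 0, 0.37, 1]

```text
t: 1.7
position: [0.317, 0.3868, 0.2026]
tcp_rot: [1.357, 2.832, -0.002]
force: [-0.4, 0.7, 0.4]
opening: 1.003
gripper_force: 0.0
```

Call:
apply_moves:
  commands: [-0.46, 0.13, 0.07, 0, 0, 0.19, 1, -0.93, 0.26, 0.14, 0, 0, 0.37, 1, -0.93, 0.26, 0.14, 0, 0, 0.37, 1]

```text
t: 2.0
position: [0.3958, 0.3316, 0.1886]
tcp_rot: [1.751, 2.607, -0.001]
force: [-0.6, 0.4, -0.3]
opening: 0.998
gripper_force: 0.0
```

Call:
apply_moves:
  commands: [-0.41, 0.26, 0.07, 0, 0, 0.19, 1, -0.81, 0.51, 0.14, 0, 0, 0.37, 1, -0.81, 0.51, 0.14, 0, 0, 0.37, 1]

```text
t: 2.3
position: [0.4737, 0.2767, 0.1745]
tcp_rot: [2.109, 2.328, -0.0]
force: [0.0, 0.9, -0.1]
opening: 1.002
gripper_force: 0.0
```

Call:
apply_moves:
  commands: [-0.32, 0.36, 0.07, 0, 0, 0.19, 1, -0.63, 0.72, 0.14, 0, 0, 0.37, 1, -0.63, 0.72, 0.14, 0, 0, 0.37, 1, -0.63, 0.72, 0.14, 0, 0, 0.37, 1]

```text
t: 2.7
position: [0.5485, 0.2241, 0.1609]
tcp_rot: [-2.416, -2.006, 0.001]
force: [-0.6, -0.5, 0.3]
opening: 0.998
gripper_force: 0.0
```

```bash
python3 -c "
from tg import *
s_=sense(); print(s_['t'],s_['position'],s_['tcp_rot'],s_['force'])
plan([*G,.056],RG,2)"
```

```text
2.7 [0.54852456 0.22409582 0.16088698] [-2.41623640e+00 -2.00585700e+00  1.23913364e-03] [-0.62729472 -0.49671444  0.31836761]
[-0.01, 0.005, 0.524, -0.001, -0.0, 0.004]
[-0.01, 0.005, 0.524, -0.001, -0.0, 0.004]
```

Call:
apply_moves:
  commands: [-0.01, 0, 0.35, 0, 0, 0, 1, -0.02, 0.01, 0.7, 0, 0, 0.01, 1, -0.02, 0.01, 0.95, 0, 0, 0.01, 1, -0.02, 0.01, 1.0, 0, 0, 0.01, 1, -0.02, 0.01, 1.0, 0, 0, 0.01, 1]

```text
t: 3.2
position: [0.5485, 0.2226, 0.0614]
tcp_rot: [-2.423, -1.998, 0.001]
force: [1.0, 0.7, 0.5]
opening: 1.001
gripper_force: 0.0
```

Call:
apply_moves:
  commands: [0, 0, 0.05, 0, 0, 0, 0.2, 0, 0, 0.05, 0, 0, 0, -0.1, 0, 0, 0.05, 0, 0, 0, -1, 0, 0, 0.05, 0, 0, 0, -1, 0, 0, 0.05, 0, 0, 0, -1, 0, 0, 0.05, 0, 0, 0, -1, 0, 0, 0.05, 0, 0, 0, -1, 0, 0, 0.05, 0, 0, 0, -1]
  newtons: 60

```text
t: 4.0
position: [0.5505, 0.2214, 0.0574]
tcp_rot: [2.426, 1.994, 0.003]
force: [-0.0, -0.6, 6.3]
opening: 0.389
gripper_force: 61.5
```

```bash
python3 -c "
from tg import *
s_=sense(); print(s_)
D=read_camera('top')[1]; im=read_camera('side')[0]; cv2.imwrite('pics/side1.png',cv2.resize(im[90:260,120:300,::-1],None,fx=3,fy=3))"
```

```text
{'t': 4.0, 'qpos': array([2.53225355e-01, 6.44552208e-01, 1.54016558e+00, 4.24771536e-05,
       9.54477303e-01, 4.48116934e-01]), 'qvel': array([ 1.48408944e-06,  3.48091924e-04,  1.04828459e-03,  7.03350916e-04,
       -7.33313806e-04, -1.96261811e-03]), 'joint_torque': array([ 1.72441229e-01, -4.99880791e+01, -1.80868024e+01,  9.35973111e-02,
        1.17505817e-01,  9.48605826e-03]), 'position': array([0.55048553, 0.2213828 , 0.05735363]), 'tcp_rot': array([2.42629766, 1.99412296, 0.00343767]), 'force': array([-0.04021352, -0.59594117,  6.31039723]), 'moment': array([-0.047457  , -0.11232844,  0.02257813]), 'gripper_force': 61.464911699295044, 'opening': 0.3894460941624984}
```

View pics/side1.png

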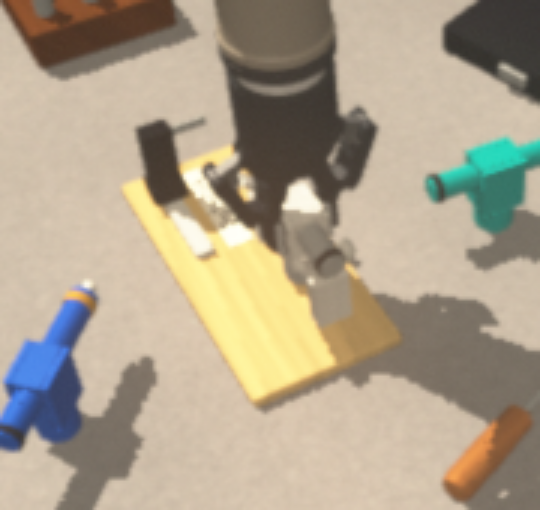

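The side crop shows the fingers around the grey gauge's head (crop 300,200). The opening is 33 mm, which matches the head. Lifting.

Call:
apply_moves:
  commands: [0, 0, -0.1, 0, 0, 0, -1, 0, 0, -0.35, 0, 0, 0, -1, 0, 0, -0.7, 0, 0, 0, -1, 0, 0, -0.95, 0, 0, 0, -1, 0, 0, -1, 0, 0, 0, -1, 0, 0, -1, 0, 0, 0, -1]

```text
t: 4.7
position: [0.5494, 0.2212, 0.1564]
tcp_rot: [2.427, 1.995, 0.0]
force: [0.1, 0.1, -3.9]
opening: 0.398
gripper_force: 60.8
```

```bash
python3 -c "
from tg import *
s_=sense(); print(s_['position'],s_['tcp_rot'],s_['force'],s_['moment'])
plan(SEAT+(.060+.0354)*s,RS,6); print(SEAT+.0954*s)"
```

```text
[0.54940108 0.2211999  0.15642941] [2.42697116e+00 1.99481268e+00 4.34867167e-04] [ 0.06834928  0.05927655 -3.91643095] [-0.02811942  0.02283584  0.01912642]
[-0.794, 0.138, 0.011, -0.074, -0.002, 0.012]
[-0.793, 0.145, 0.021, -0.074, -0.002, 0.012]
[-0.791, 0.151, 0.031, -0.074, -0.002, 0.012]
[-0.79, 0.156, 0.041, -0.074, -0.002, 0.012]
[-0.788, 0.161, 0.052, -0.074, -0.002, 0.012]
[-0.787, 0.165, 0.062, -0.074, -0.002, 0.012]
[ 0.53841058 -0.26233042  0.14964668]
```

Call:
apply_moves:
  commands: [-0.2, 0.03, 0, -0.02, 0, 0, -1, -0.45, 0.08, 0.01, -0.05, 0, 0.01, -1, -0.79, 0.14, 0.01, -0.074, 0, 0.012, -1]

```text
t: 5.0
position: [0.5464, 0.1409, 0.1527]
tcp_rot: [2.401, 1.958, 0.052]
force: [1.2, -0.2, -2.7]
opening: 0.389
gripper_force: 60.8
```

Call:
apply_moves:
  commands: [-0.27, 0.05, 0, -0.02, 0, 0, -1, -0.53, 0.1, 0.01, -0.05, 0, 0.01, -1, -0.79, 0.145, 0.02, -0.074, 0, 0.012, -1]

```text
t: 5.3
position: [0.5447, 0.0596, 0.1518]
tcp_rot: [2.376, 1.915, 0.108]
force: [0.3, 0.1, -3.2]
opening: 0.391
gripper_force: 60.7
```

Call:
apply_moves:
  commands: [-0.27, 0.05, 0.01, -0.02, 0, 0, -1, -0.53, 0.1, 0.02, -0.05, 0, 0.01, -1, -0.79, 0.15, 0.03, -0.074, 0, 0.012, -1]

```text
t: 5.6
position: [0.5427, -0.0205, 0.1504]
tcp_rot: [2.349, 1.875, 0.163]
force: [1.2, 0.1, -2.9]
opening: 0.393
gripper_force: 60.7
```

Call:
apply_moves:
  commands: [-0.27, 0.05, 0.01, -0.02, 0, 0, -1, -0.53, 0.1, 0.03, -0.05, 0, 0.01, -1, -0.79, 0.155, 0.04, -0.074, 0, 0.012, -1]

```text
t: 5.9
position: [0.5407, -0.1008, 0.1488]
tcp_rot: [2.321, 1.834, 0.216]
force: [0.3, -0.3, -3.7]
opening: 0.394
gripper_force: 60.7
```

Call:
apply_moves:
  commands: [-0.27, 0.05, 0.02, -0.02, 0, 0, -1, -0.53, 0.1, 0.04, -0.05, 0, 0.01, -1, -0.79, 0.16, 0.05, -0.074, 0, 0.012, -1]

```text
t: 6.2
position: [0.5387, -0.1812, 0.1471]
tcp_rot: [2.291, 1.793, 0.268]
force: [0.2, 0.3, -2.2]
opening: 0.389
gripper_force: 60.7
```

Call:
apply_moves:
  commands: [-0.25, 0.05, 0.02, -0.02, 0, 0, -1, -0.5, 0.1, 0.04, -0.05, 0, 0.01, -1, -0.7, 0.15, 0.055, -0.07, 0, 0.012, -1, -0.787, 0.165, 0.06, -0.074, 0, 0.012, -1, -0.787, 0.165, 0.06, -0.074, 0, 0.012, -1, -0.787, 0.165, 0.06, -0.074, 0, 0.012, -1]

```text
t: 6.8
position: [0.5383, -0.2606, 0.1472]
tcp_rot: [2.259, 1.751, 0.319]
force: [-0.4, -0.4, -2.4]
opening: 0.395
gripper_force: 60.7
```

```bash
cat > st.py <<'E'
from tg import *
np.set_printoptions(precision=4,suppress=True)
s_=sense(); R=Ro.from_rotvec(s_['tcp_rot']); p=s_['position']
print(s_['t'],p,"F axial",s_['force']@s, s_['force'],s_['moment'])
m=p+R.apply([0,0,.0354]); S=np.c_[-np.cross(cy,s)*-1,cy,s]  # seat axes x,y,z
S[:,0]=np.cross(cy,s)
print("mouth in seat mm",S.T@(m-SEAT)*1000,"tilt deg",np.degrees(np.arccos(-R.as_matrix()[:,2]@s)))
E
cat > sv.py <<'E'
from tg import *
import sys
for n,b,sl in(("top",4,(slice(110,230),slice(370,490))),("side",4,(slice(215,335),slice(330,450)))):
    im,D=read_camera(n); im=im.copy(); np.save(f"{n}_{sys.argv[1]}.npy",D); np.save(f"{n}_{sys.argv[1]}_im.npy",im)
    c=cv2.resize(im[sl][...,::-1],None,fx=3.3,fy=3.3,interpolation=cv2.INTER_CUBIC); cv2.imwrite(f"/tmp/{n}.png",c)
cv2.imwrite(f"pics/{sys.argv[1]}.png",np.hstack([cv2.imread("/tmp/top.png"),cv2.imread("/tmp/side.png")]))
E
python3 st.py; python3 sv.py pre; python3 -c "
from tg import *
plan(SEAT+(.060+.0354)*s,RS,1)"
```

```text
6.8 [ 0.5383 -0.2606  0.1472] F axial -2.1900465046645823 [-0.4403 -0.4498 -2.4448] [ 0.0428  0.3248 -0.0214]
mouth in seat mm [-1.4494  2.077  57.8719] tilt deg 0.6739768786153888
[-0.02, 0.007, -0.017, -0.002, -0.014, 0.0]
```

View pics/pre.png

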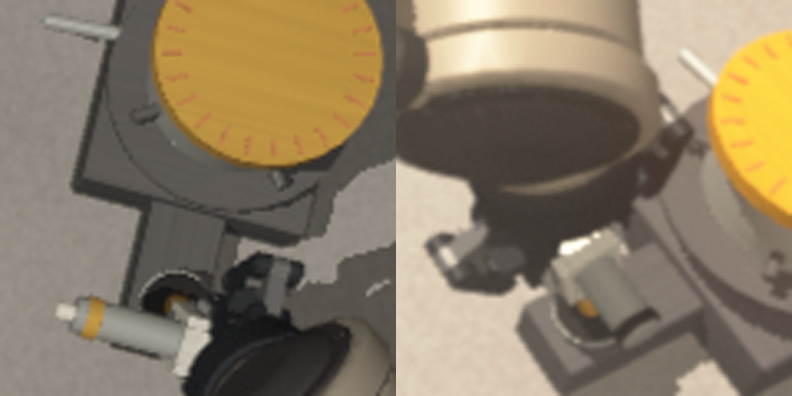

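Call:
apply_moves:
  commands: [-0.02, 0.01, 0.1, 0, -0.014, 0, -1, -0.02, 0.01, 0.2, 0, -0.014, 0, -1, -0.02, 0.01, 0.3, 0, -0.014, 0, -1, -0.02, 0.01, 0.35, 0, -0.014, 0, -1, -0.02, 0.01, 0.38, 0, -0.014, 0, -1, -0.02, 0.01, 0.38, 0, -0.014, 0, -1]

```text
t: 7.5
position: [0.5519, -0.2665, 0.1122]
tcp_rot: [2.255, 1.744, 0.306]
force: [0.2, -0.2, -3.0]
opening: 0.392
gripper_force: 60.7
```

```bash
python3 st.py
```

```text
7.5 [ 0.5519 -0.2665  0.1122] F axial -2.9172381642380127 [ 0.2033 -0.2283 -3.012 ] [ 0.0266  0.3681 -0.0897]
mouth in seat mm [ 0.3712 -0.7049 19.9803] tilt deg 0.08586305301582725
```

Call:
apply_moves:
  commands: [0, 0, 0.04, 0, 0, 0, -1, 0, 0, 0.08, 0, 0, 0, -1, 0, 0, 0.11, 0, 0, 0, -1, 0, 0, 0.12, 0, 0, 0, -1]

```text
t: 7.9
position: [0.5562, -0.268, 0.1019]
tcp_rot: [2.253, 1.743, 0.307]
force: [-2.3, 0.3, 2.6]
opening: 0.389
gripper_force: 61.2
```

```bash
python3 st.py
```

```text
7.9 [ 0.5562 -0.268   0.1019] F axial 3.2469359310881716 [-2.2988  0.2725  2.6204] [ 0.0275  0.3389 -0.0145]
mouth in seat mm [ 1.2191 -1.0674  8.7876] tilt deg 0.07532740609187971
```

Call:
apply_moves:
  commands: [0, 0, 0.03, 0, 0, 0, -1, 0, 0, 0.055, 0, 0, 0, -1, 0, 0, 0.07, 0, 0, 0, -1, 0, 0, 0.07, 0, 0, 0, -1]

```text
t: 8.3
position: [0.5586, -0.2686, 0.0951]
tcp_rot: [2.253, 1.743, 0.307]
force: [-1.0, -0.3, 2.2]
opening: 0.387
gripper_force: 61.3
```

```bash
python3 st.py
```

```text
8.3 [ 0.5586 -0.2686  0.0951] F axial 2.4150342127052937 [-1.0129 -0.2945  2.2399] [-0.0911  0.1557 -0.0648]
mouth in seat mm [ 1.1634 -1.0465  1.5416] tilt deg 0.0681044896364347
```

Call:
apply_moves:
  commands: [0, 0, 0.02, 0, 0, 0, -1, 0, 0, 0.035, 0, 0, 0, -1, 0, 0, 0.035, 0, 0, 0, -1, 0, 0, 0.035, 0, 0, 0, -1]

```text
t: 8.7
position: [0.5596, -0.2689, 0.0921]
tcp_rot: [2.253, 1.743, 0.307]
force: [-2.0, -0.6, 5.6]
opening: 0.393
gripper_force: 61.8
```

```bash
python3 st.py
```

```text
8.7 [ 0.5596 -0.2689  0.0921] F axial 5.87990477995486 [-2.0425 -0.5769  5.5901] [-0.0962  0.2821 -0.0642]
mouth in seat mm [ 1.1626 -1.0643 -1.6288] tilt deg 0.07228091323950364
```

Call:
apply_moves:
  commands: [0, 0, 0.015, 0, 0, 0, -1, 0, 0, 0.015, 0, 0, 0, -1, 0, 0, 0.015, 0, 0, 0, -1, 0, 0, 0.015, 0, 0, 0, -1, 0, 0, 0.015, 0, 0, 0, -1, 0, 0, 0.015, 0, 0, 0, -1, 0, 0, 0.015, 0, 0, 0, -1, 0, 0, 0.015, 0, 0, 0, -1, 0, 0, 0.015, 0, 0, 0, -1, 0, 0, 0.015, 0, 0, 0, -1]

```text
t: 9.7
position: [0.56, -0.2689, 0.091]
tcp_rot: [2.253, 1.743, 0.307]
force: [-4.1, 0.5, 8.4]
opening: 0.39
gripper_force: 62.1
```

```bash
python3 st.py; python3 sv.py home1
```

```text
9.7 [ 0.56   -0.2689  0.091 ] F axial 9.253065828342374 [-4.0602  0.457   8.3745] [-0.0149  0.4108 -0.0661]
mouth in seat mm [ 1.1627 -1.0433 -2.8305] tilt deg 0.0737265607846521
```

View pics/home1.png

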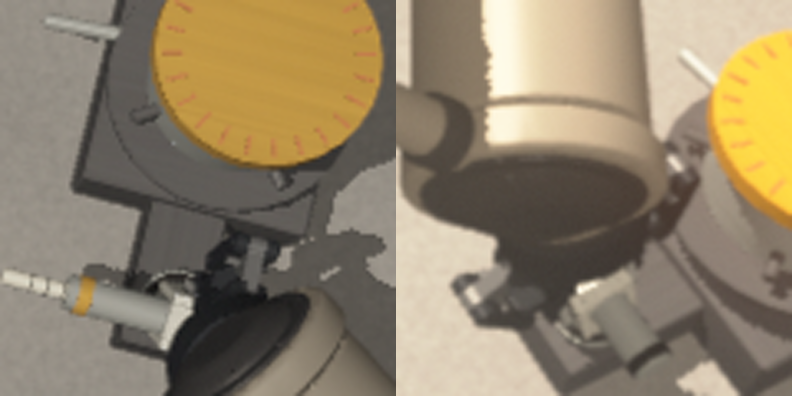

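The rod is now about 30 mm out (top crop, white rod from col 5 to 70) and the axial load is about 12 N. I'll hold a second longer.

Call:
apply_moves:
  commands: [0, 0, 0, 0, 0, 0, -1, 0, 0, 0, 0, 0, 0, -1, 0, 0, 0, 0, 0, 0, -1, 0, 0, 0, 0, 0, 0, -1, 0, 0, 0, 0, 0, 0, -1, 0, 0, 0, 0, 0, 0, -1, 0, 0, 0, 0, 0, 0, -1, 0, 0, 0, 0, 0, 0, -1, 0, 0, 0, 0, 0, 0, -1, 0, 0, 0, 0, 0, 0, -1]

```text
t: 10.8
position: [0.56, -0.2689, 0.091]
tcp_rot: [2.253, 1.743, 0.307]
force: [-4.4, 0.1, 7.9]
opening: 0.393
gripper_force: 62.1
```

```bash
python3 st.py; python3 - <<'E'
from tg import *
im,D=read_camera("top"); a=np.load("top_home1_im.npy")
d=np.abs(im[180:230,360:400].astype(int)-a[180:230,360:400]).max(-1); print("rod region change",d.max(),(d>30).sum())
W=cloud("top",D); R=Ro.from_rotvec(sense()['tcp_rot']); p=sense()['position']
L=R.inv().apply((W-p).reshape(-1,3)).reshape(W.shape)   # tool: x along rod, axis at z=.0354-.060
m=(abs(L[...,1])<.012)&(abs(L[...,2]+.0246)<.014)&(L[...,0]>.05)&(L[...,0]<.16)
print(np.percentile(L[m][:,0],[95,98,100]), m.sum())
E
```

```text
10.8 [ 0.56   -0.2689  0.091 ] F axial 8.833056843322552 [-4.3588  0.1491  7.8504] [-0.0554  0.444  -0.0917]
mouth in seat mm [ 1.1669 -1.0389 -2.847 ] tilt deg 0.07417093464223751
rod region change 2 0
[0.11590143 0.11918177 0.12095438] 286
```

Call:
apply_moves:
  commands: [0, 0, -0.05, 0, 0, 0, -1, 0, 0, -0.15, 0, 0, 0, -1, 0, 0, -0.3, 0, 0, 0, -1, 0, 0, -0.5, 0, 0, 0, -1, 0, 0, -0.65, 0, 0, 0, -1, 0, 0, -0.7, 0, 0, 0, -1, 0, 0, -0.7, 0, 0, 0, -1]

```text
t: 11.55
position: [0.5367, -0.2627, 0.157]
tcp_rot: [2.253, 1.743, 0.307]
force: [-0.1, -0.1, -3.2]
opening: 0.391
gripper_force: 60.8
```

```bash
python3 st.py; python3 -c "
from tg import *
R0=Ro.from_rotvec([2.427,1.9948,0]); plan([.5502,.2214,.1575],R0,6)"
```

```text
11.55 [ 0.5367 -0.2627  0.157 ] F axial -2.988493992498356 [-0.1175 -0.1383 -3.2091] [0.0182 0.2783 0.0199]
mouth in seat mm [ 1.0731 -0.8757 67.4305] tilt deg 0.08076421963122181
[0.787, -0.17, -0.064, 0.074, 0.002, -0.012]
[0.788, -0.165, -0.052, 0.074, 0.002, -0.012]
[0.79, -0.16, -0.041, 0.074, 0.002, -0.012]
[0.792, -0.155, -0.031, 0.074, 0.002, -0.012]
[0.793, -0.148, -0.02, 0.074, 0.002, -0.012]
[0.795, -0.142, -0.01, 0.074, 0.002, -0.012]
```

Call:
apply_moves:
  commands: [0.2, -0.05, -0.02, 0.02, 0, 0, -1, 0.45, -0.1, -0.04, 0.05, 0, -0.01, -1, 0.787, -0.17, -0.064, 0.074, 0, -0.012, -1]

```text
t: 11.85
position: [0.5387, -0.1819, 0.1554]
tcp_rot: [2.288, 1.784, 0.255]
force: [0.9, 0.8, -2.9]
opening: 0.389
gripper_force: 60.7
```

Call:
apply_moves:
  commands: [0.27, -0.055, -0.02, 0.02, 0, 0, -1, 0.53, -0.11, -0.035, 0.05, 0, -0.01, -1, 0.788, -0.165, -0.052, 0.074, 0, -0.012, -1]

```text
t: 12.15
position: [0.5409, -0.1, 0.1553]
tcp_rot: [2.317, 1.827, 0.204]
force: [-0.1, 0.6, -3.5]
opening: 0.389
gripper_force: 60.7
```

Call:
apply_moves:
  commands: [0.27, -0.055, -0.015, 0.02, 0, 0, -1, 0.53, -0.11, -0.03, 0.05, 0, -0.01, -1, 0.79, -0.16, -0.041, 0.074, 0, -0.012, -1]

```text
t: 12.45
position: [0.5433, -0.0193, 0.1552]
tcp_rot: [2.346, 1.868, 0.152]
force: [-0.3, -0.4, -3.2]
opening: 0.387
gripper_force: 60.7
```

Call:
apply_moves:
  commands: [0.27, -0.05, -0.01, 0.02, 0, 0, -1, 0.53, -0.1, -0.02, 0.05, 0, -0.01, -1, 0.792, -0.155, -0.031, 0.074, 0, -0.012, -1]

```text
t: 12.75
position: [0.5458, 0.0613, 0.1549]
tcp_rot: [2.374, 1.908, 0.097]
force: [-0.1, -0.2, -2.8]
opening: 0.39
gripper_force: 60.7
```

Call:
apply_moves:
  commands: [0.27, -0.05, -0.01, 0.02, 0, 0, -1, 0.53, -0.1, -0.015, 0.05, 0, -0.01, -1, 0.793, -0.148, -0.02, 0.074, 0, -0.012, -1]

```text
t: 13.05
position: [0.5483, 0.142, 0.1543]
tcp_rot: [2.401, 1.948, 0.042]
force: [0.2, 0.2, -3.8]
opening: 0.39
gripper_force: 60.7
```

Call:
apply_moves:
  commands: [0.25, -0.05, 0, 0.02, 0, 0, -1, 0.5, -0.1, -0.005, 0.05, 0, -0.01, -1, 0.7, -0.13, -0.01, 0.07, 0, -0.01, -1, 0.795, -0.142, -0.01, 0.074, 0, -0.012, -1, 0.795, -0.142, -0.01, 0.074, 0, -0.012, -1, 0.795, -0.142, -0.01, 0.074, 0, -0.012, -1]

```text
t: 13.65
position: [0.5508, 0.2208, 0.1542]
tcp_rot: [2.426, 1.986, -0.015]
force: [0.2, -0.6, -3.6]
opening: 0.391
gripper_force: 60.7
```

```bash
python3 - <<'E'
from tg import *
np.set_printoptions(precision=4,suppress=True)
R0=Ro.from_rotvec([2.427,1.9948,0]); plan([.5502,.2214,.0575],R0,1)
im,D=read_camera("top"); W=cloud("top",D); st=sense(); R=Ro.from_rotvec(st['tcp_rot']); p=st['position']; print(p,st['t'])
L=R.inv().apply((W-p).reshape(-1,3)).reshape(W.shape)
m=(abs(L[...,1])<.02)&(L[...,2]>-.045)&(L[...,2]<.005)&(L[...,0]>.04)&(L[...,0]<.16)
P=L[m]
for a,b in((.045,.06),(.06,.075),(.09,.105),(.105,.125)):
    q=P[(P[:,0]>a)&(P[:,0]<b)]; print(a,len(q),"y",np.median(q[:,1]),"top z",np.percentile(q[:,2],5))
print(np.percentile(P[:,0],[98,100]))
E
```

```text
[0.015, -0.006, 0.967, -0.002, 0.014, -0.005]
[0.5509 0.2205 0.1544] 13.7
  return _methods._mean(a, axis=axis, dtype=dtype,
  ret = ret.dtype.type(ret / rcount)
Traceback (most recent call last):
IndexError: index -1 is out of bounds for axis 0 with size 0
```

```bash
python3 - <<'E'
from tg import *
t=read_camera("top")[0]; s_=read_camera("side")[0]
f=lambda a:cv2.resize(a[...,::-1],None,fx=2.6,fy=2.6)
cv2.imwrite("pics/ret.png",np.hstack([f(t[130:280,90:240]),f(s_[80:230,130:280])]))
E
```

```text
(no output)
```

View pics/ret.png

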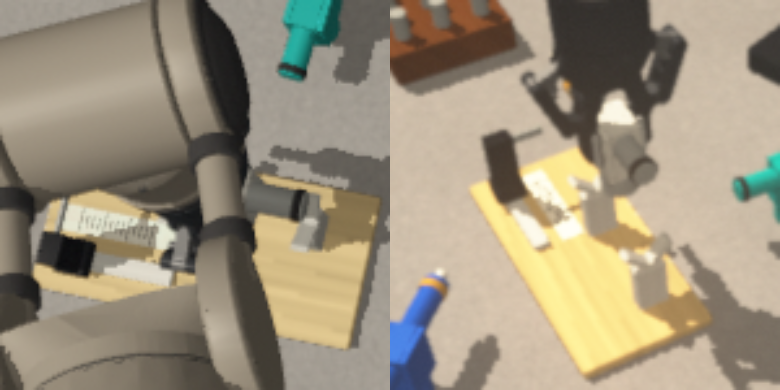

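Both views show the gauge above the V supports, with the rod hidden behind the arm and the marker untouched. Lowering.

Call:
apply_moves:
  commands: [0.01, 0, 0.1, 0, 0.014, -0.005, -1, 0.015, -0.006, 0.3, 0, 0.014, -0.005, -1, 0.015, -0.006, 0.5, 0, 0.014, -0.005, -1, 0.015, -0.006, 0.7, 0, 0.014, -0.005, -1, 0.015, -0.006, 0.83, 0, 0.014, -0.005, -1, 0.015, -0.006, 0.88, 0, 0.014, -0.005, -1, 0.015, -0.006, 0.88, 0, 0.014, -0.005, -1]

```text
t: 14.5
position: [0.5504, 0.2219, 0.0662]
tcp_rot: [-2.426, -1.994, 0.001]
force: [-0.4, -0.1, -3.8]
opening: 0.393
gripper_force: 60.7
```

```bash
python3 - <<'E'
from tg import *
R0=Ro.from_rotvec([2.427,1.9948,0]); plan([.5502,.2214,.0575],R0,1)
E
```

```text
[-0.006, -0.001, 0.087, -0.002, -0.001, -0.0]
```

Call:
apply_moves:
  commands: [-0.005, 0, 0.03, 0, 0, 0, -1, -0.005, 0, 0.055, 0, 0, 0, -1, -0.005, 0, 0.075, 0, 0, 0, -1, -0.005, 0, 0.085, 0, 0, 0, -1, -0.005, 0, 0.085, 0, 0, 0, -1]

```text
t: 15.0
position: [0.5504, 0.2217, 0.0583]
tcp_rot: [-2.426, -1.995, -0.0]
force: [0.3, -0.0, -3.1]
opening: 0.393
gripper_force: 60.7
```

Call:
apply_moves:
  commands: [0, 0, 0.01, 0, 0, 0, -1, 0, 0, 0.02, 0, 0, 0, -1, 0, 0, 0.02, 0, 0, 0, -1]

```text
t: 15.3
position: [0.5506, 0.2218, 0.0574]
tcp_rot: [-2.426, -1.995, -0.001]
force: [-3.5, -0.5, 4.7]
opening: 0.394
gripper_force: 61.9
```

Call:
apply_moves:
  commands: [0, 0, -0.007, 0, 0, 0, -1, 0, 0, -0.007, 0, 0, 0, -0.1, 0, 0, -0.007, 0, 0, 0, 0.1, 0, 0, -0.007, 0, 0, 0, 0.4, 0, 0, -0.007, 0, 0, 0, 0.8, 0, 0, -0.007, 0, 0, 0, 0.8, 0, 0, -0.007, 0, 0, 0, 0.8, 0, 0, -0.007, 0, 0, 0, 0.8]
  newtons: 30

```text
t: 16.1
position: [0.5505, 0.2217, 0.057]
tcp_rot: [-2.426, -1.994, -0.0]
force: [0.8, 0.7, -0.4]
opening: 0.904
gripper_force: 0.0
```

Call:
apply_moves:
  commands: [0, 0, -0.2, 0, 0, 0, 0.8, 0, 0, -0.6, 0, 0, 0, 0.8, 0, 0, -0.95, 0, 0, 0, 0.8, 0, 0, -1, 0, 0, 0, 0.8]

```text
t: 16.5
position: [0.5528, 0.2223, 0.1618]
tcp_rot: [2.425, 1.993, 0.013]
force: [0.9, 1.5, -0.8]
opening: 0.902
gripper_force: 0.0
```

```bash
python3 - <<'E'
from tg import *
# back off toward robot and turn so that tool y lies along the rack x, then view
print(sense()['position'])
ry=np.array([-np.sin(a),np.cos(a),0])
for sg in(1,-1):
    R=axes(sg*ry,[0,0,-1]); plan([.40,.20,.26],R,2)
E
```

```text
[0.55284419 0.2222694  0.16183707]
[-0.255, -0.725, -0.497, 0.006, 0.001, -1.002]
[0.334, -0.694, -0.494, 0.006, 0.001, -1.002]
[-0.255, -0.725, -0.497, 0.001, -0.006, 0.998]
[-0.694, -0.333, -0.494, 0.001, -0.006, 0.998]
```

```bash
python3 - <<'E'
from tg import *
ry=np.array([-np.sin(a),np.cos(a),0])
plan([.40,.06,.26],axes(ry,[0,0,-1]),2)
E
```

```text
[-0.942, -0.589, -0.499, 0.006, 0.001, -1.002]
[-0.246, -1.085, -0.496, 0.006, 0.001, -1.002]
```

Call:
apply_moves:
  commands: [-0.2, -0.12, -0.2, 0, 0, -0.17, 0.8, -0.38, -0.24, -0.4, 0, 0, -0.34, 0.8, -0.57, -0.35, -0.5, 0, 0, -0.51, 0.8, -0.76, -0.47, -0.5, 0, 0, -0.68, 0.8, -0.94, -0.59, -0.5, 0, 0, -0.85, 0.8, -0.94, -0.59, -0.5, 0, 0, -1, 0.8]

```text
t: 17.1
position: [0.4725, 0.1394, 0.2065]
tcp_rot: [-1.472, -2.773, 0.001]
force: [-0.6, -0.4, 0.5]
opening: 0.894
gripper_force: 0.0
```

Call:
apply_moves:
  commands: [-0.05, -0.2, -0.1, 0, 0, -0.17, 0.8, -0.1, -0.4, -0.2, 0, 0, -0.34, 0.8, -0.15, -0.6, -0.3, 0, 0, -0.51, 0.8, -0.2, -0.8, -0.4, 0, 0, -0.68, 0.8, -0.25, -1, -0.5, 0, 0, -0.85, 0.8, -0.25, -1, -0.5, 0, 0, -1, 0.8, -0.25, -1, -0.5, 0, 0, -1, 0.8]

```text
t: 17.8
position: [0.4051, 0.064, 0.2568]
tcp_rot: [-0.305, -3.126, -0.001]
force: [0.2, 0.8, -0.6]
opening: 0.901
gripper_force: 0.0
```

```bash
cat > m3.py <<'E'
from tg import *
import sys
np.set_printoptions(precision=4,suppress=True)
st=sense(); print(st['t'],st['position'],st['tcp_rot'])
o=[]; ly=np.array([-np.sin(a),np.cos(a)])
for n,z in(("top",.082),("side",.082)):
    im,D=read_camera(n); W=cloud(n,D); np.save(f"{n}_{sys.argv[1]}_im.npy",im)
    q=(W[...,:2]-G)@gx[:2]; l=(W[...,:2]-G)@ly; zz=W[...,2]
    for nm,m in(("head",(zz>.0945)&(zz<.1)&(abs(q)<.03)&(abs(l)<.025)),("barrel",(zz>.088)&(zz<.096)&(q>-.07)&(q<.085)&(abs(l)<.02)),("rod",(zz>.078)&(zz<.0905)&(q>.086)&(q<.14)&(abs(l)<.009)),("pointer",(zz>.075)&(zz<.09)&(q>.08)&(q<.16)&(l>.017)&(l<.042)),("marker",(zz>.088)&(zz<.094)&(q>.08)&(q<.17)&(l>.044)&(l<.08))):
        if m.any(): print(n,nm,m.sum(),"q",np.percentile(q[m],[1,50,99,100])*1000,"l",np.percentile(l[m],[1,50,99])*1000,"z",np.median(zz[m]))
    for nm in("rod_tip","pointer","marker_grip"):
        for d in tip_of(n,nm)[:2]:
            h={"rod_tip":.082,"pointer":.082,"marker_grip":.07}[nm]; w=pt(n,D,*d["at"],h); print(n,nm,np.round(d["at"]),round(d["conf"],2),"q",((w[:2]-G)@gx[:2]*1000).round(1),"l",((w[:2]-G)@ly*1000).round(1))
    c=im[180:270,95:235] if n=="top" else im[105:195,140:280]
    o.append(cv2.resize(c[...,::-1],None,fx=4,fy=3.3 if 0 else 4)[:300])
cv2.imwrite(f"pics/{sys.argv[1]}.png",np.vstack(o))
E
python3 m3.py rack1
```

```text
17.8 [0.4051 0.064  0.2568] [-0.3052 -3.1264 -0.0014]
top head 201 q [-18.8749   0.4675  21.1075  28.1859] l [-16.788    0.4853  16.3782] z 0.09596543907022609
top barrel 635 q [-57.6423   6.4471  79.25    84.9947] l [-16.6466  -0.0526  16.4707] z 0.09254995988207179
top rod 84 q [ 86.2582 102.886  120.0996 120.8426] l [-5.3747 -0.1703  4.2701] z 0.08560499730325506
top pointer 34 q [138.7285 141.0706 143.9426 144.0203] l [17.4914 29.3071 41.3142] z 0.08416010194996582
top marker 100 q [132.2852 141.6786 150.1914 150.3047] l [47.0531 59.7837 71.6946] z 0.09044110603241207
top rod_tip [287. 152.] 0.6 q 30.6 l 161.3
top rod_tip [197. 131.] 0.51 q 113.7 l -5.9
top pointer [203. 114.] 0.65 q 143.7 l 12.2
top marker_grip [228. 115.] 0.66 q 133.5 l 61.8
side head 88 q [-19.6152  -3.5873  20.4123  22.57  ] l [-15.6251  -7.0976   4.8697] z 0.09626633450458007
side barrel 198 q [-60.684  -25.4281  56.1028  59.8808] l [-15.5913  -1.4734   9.9989] z 0.09257344044693341
side marker 24 q [131.328  138.182  151.0543 151.4464] l [60.5094 68.0273 73.3532] z 0.0913540693986511
side marker_grip [139. 173.] 0.74 q 140.1 l 57.6
```

View pics/rack1.png

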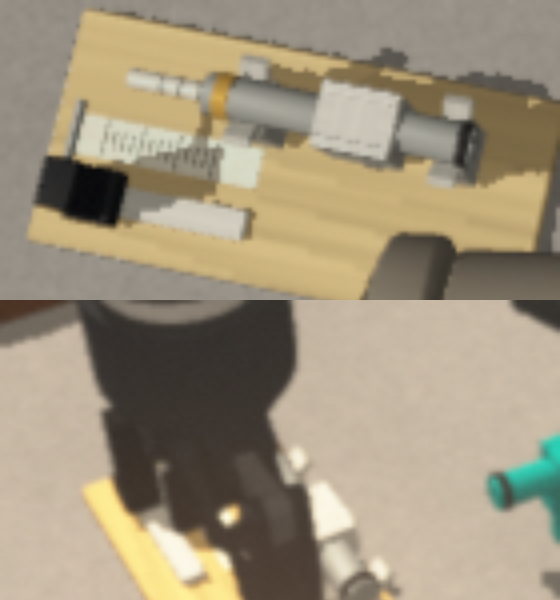

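The top crop shows the gauge back in its supports. The rod end is at (128,77), the pointer at (78,120) and the marker at (90,190). In the rack the rod end is at q≈121 mm and the pointer at q≈141 mm, so the marker has to move about -20.5 mm.

```bash
python3 - <<'E'
from tg import *
ly=np.array([-np.sin(a),np.cos(a)]); M=G+.1413*gx[:2]+.0595*ly; print(M)
R=axes([*ly,0],[0,0,-1]); plan([*M,.156],R,3)
E
```

```text
[0.51755449 0.37205706]
[-0.168, 1.078, 0.336, 0.0, -0.0, -0.001]
[-0.169, 1.078, 0.336, 0.0, -0.0, -0.001]
[-0.17, 1.078, 0.336, 0.0, -0.0, -0.001]
```

Call:
apply_moves:
  commands: [-0.06, 0.33, 0.05, 0, 0, 0, 0.8, -0.11, 0.67, 0.1, 0, 0, 0, 0.8, -0.17, 1, 0.15, 0, 0, 0, 0.8]

```text
t: 18.5
position: [0.4418, 0.1603, 0.2418]
tcp_rot: [-0.307, -3.126, -0.001]
force: [0.4, -0.8, 0.7]
opening: 0.903
gripper_force: 0.0
```

Call:
apply_moves:
  commands: [-0.06, 0.33, 0.1, 0, 0, 0, 0.8, -0.11, 0.67, 0.2, 0, 0, 0, 0.8, -0.17, 1, 0.3, 0, 0, 0, 0.8]

```text
t: 18.8
position: [0.4777, 0.2556, 0.2114]
tcp_rot: [-0.306, -3.126, -0.001]
force: [0.3, -0.5, 0.5]
opening: 0.901
gripper_force: 0.0
```

Call:
apply_moves:
  commands: [-0.06, 0.33, 0.1, 0, 0, 0, 0.8, -0.11, 0.67, 0.2, 0, 0, 0, 0.8, -0.17, 1, 0.3, 0, 0, 0, 0.8, -0.17, 1, 0.3, 0, 0, 0, 0.8, -0.17, 1, 0.3, 0, 0, 0, 0.8]

```text
t: 19.3
position: [0.513, 0.3491, 0.181]
tcp_rot: [-0.304, -3.125, 0.001]
force: [-0.1, -1.4, -0.6]
opening: 0.904
gripper_force: 0.0
```

```bash
python3 - <<'E'
from tg import *
ly=np.array([-np.sin(a),np.cos(a)]); M=G+.1413*gx[:2]+.0595*ly; print(sense()['position'])
R=axes([*ly,0],[0,0,-1]); plan([*M,.140],R,1); plan([*M,.056],R,1)
E
```

```text
[0.51295187 0.34905514 0.18102291]
[-0.002, 0.235, 0.41, -0.001, -0.003, -0.002]
[-0.003, 0.236, 1.25, -0.001, -0.003, -0.002]
```

Call:
apply_moves:
  commands: [0, 0.12, 0.1, 0, 0, 0, 0.6, 0, 0.235, 0.3, 0, 0, 0, 0.6, 0, 0.235, 0.41, 0, 0, 0, 0.6, 0, 0.235, 0.41, 0, 0, 0, 0.6]

```text
t: 19.7
position: [0.5169, 0.3709, 0.1391]
tcp_rot: [-0.305, -3.123, 0.002]
force: [-1.4, -0.6, -1.0]
opening: 0.794
gripper_force: 0.0
```

Call:
apply_moves:
  commands: [0, 0, 0.2, 0, 0, 0, 0.6, 0, 0, 0.45, 0, 0, 0, 0.6, 0, 0, 0.7, 0, 0, 0, 0.6, 0, 0, 0.84, 0, 0, 0, 0.6, 0, 0, 0.84, 0, 0, 0, 0.6]

```text
t: 20.2
position: [0.5171, 0.371, 0.0557]
tcp_rot: [-0.306, -3.123, 0.002]
force: [0.0, 0.2, 0.4]
opening: 0.796
gripper_force: 0.0
```

Call:
apply_moves:
  commands: [0, 0, 0, 0, 0, 0, 0.2, 0, 0, 0, 0, 0, 0, -0.2, 0, 0, 0, 0, 0, 0, -0.5, 0, 0, 0, 0, 0, 0, -1, 0, 0, 0, 0, 0, 0, -1, 0, 0, 0, 0, 0, 0, -1, 0, 0, 0, 0, 0, 0, -1, 0, 0, 0, 0, 0, 0, -1]
  newtons: 25

```text
t: 21.0
position: [0.5185, 0.3723, 0.0583]
tcp_rot: [0.305, 3.126, 0.003]
force: [-0.7, -0.7, 5.8]
opening: 0.205
gripper_force: 27.6
```

Call:
apply_moves:
  commands: [0, -0.04, 0, 0, 0, 0, -1, 0, -0.09, 0, 0, 0, 0, -1, 0, -0.14, 0, 0, 0, 0, -1, 0, -0.18, 0, 0, 0, 0, -1, 0, -0.205, 0, 0, 0, 0, -1, 0, -0.205, 0, 0, 0, 0, -1, 0, -0.205, 0, 0, 0, 0, -1]

```text
t: 21.7
position: [0.5145, 0.3521, 0.0583]
tcp_rot: [0.305, 3.126, 0.003]
force: [-0.4, -0.6, 6.6]
opening: 0.205
gripper_force: 27.8
```

```bash
python3 - <<'E'
from tg import *
s_=sense(); print("q of grip",(s_['position'][:2]-G)@gx[:2]*1000,s_['force'])
E
```

```text
q of grip 121.15381681212102 [-0.37056081 -0.55681154  6.58641266]
```

Call:
apply_moves:
  commands: [0, 0, 0, 0, 0, 0, -0.4, 0, 0, 0, 0, 0, 0, 0, 0, 0, 0, 0, 0, 0, 0.5, 0, 0, 0, 0, 0, 0, 0.5, 0, 0, 0, 0, 0, 0, 0.5, 0, 0, -0.2, 0, 0, 0, 0.5, 0, 0, -0.6, 0, 0, 0, 0.5, 0, 0, -1, 0, 0, 0, 0.5, 0, 0, -1, 0, 0, 0, 0.5]

```text
t: 22.6
position: [0.5168, 0.3533, 0.1634]
tcp_rot: [0.304, 3.118, 0.011]
force: [0.3, 0.6, 0.4]
opening: 0.751
gripper_force: 0.0
```

Call:
apply_moves:
  commands: [-0.1, -0.33, -0.2, 0, 0, 0, 0.5, -0.2, -0.67, -0.4, 0, 0, 0, 0.5, -0.3, -1, -0.6, 0, 0, 0, 0.5]

```text
t: 22.9
position: [0.5237, 0.2467, 0.217]
tcp_rot: [-0.304, -3.125, -0.001]
force: [1.8, -1.2, 0.6]
opening: 0.746
gripper_force: 0.0
```

Call:
apply_moves:
  commands: [0.3, -0.33, 0, 0, 0, 0, 0.5, 0.6, -0.67, 0, 0, 0, 0, 0.5, 0.9, -1, 0, 0, 0, 0, 0.5]

```text
t: 23.2
position: [0.4149, 0.1659, 0.2164]
tcp_rot: [-0.306, -3.126, -0.001]
force: [0.7, -0.4, 0.1]
opening: 0.749
gripper_force: 0.0
```

Call:
apply_moves:
  commands: [0, -0.33, 0, 0, 0, 0, 0.5, 0, -0.67, 0, 0, 0, 0, 0.5, 0, -1, 0, 0, 0, 0, 0.5, 0, -1, 0, 0, 0, 0, 0.5, 0, -1, 0, 0, 0, 0, 0.5]

```text
t: 23.7
position: [0.3971, 0.0687, 0.2168]
tcp_rot: [-0.308, -3.126, -0.002]
force: [0.8, -0.2, 0.3]
opening: 0.753
gripper_force: 0.0
```

```bash
python3 m3.py rack2
```

```text
23.7 [0.3971 0.0687 0.2168] [-0.3085 -3.126  -0.0018]
top head 217 q [-18.5885   0.2163  21.2514  23.7949] l [-16.6992  -0.0811  16.1666] z 0.09614638440038521
top barrel 621 q [-57.5313   7.8511  79.1451  80.9259] l [-16.7387  -0.064   16.4243] z 0.09242208105800834
top rod 83 q [ 86.299  102.0908 120.268  121.422 ] l [-5.5766 -0.399   4.4487] z 0.08492642380472566
top pointer 33 q [118.6044 120.1531 122.558  122.7118] l [17.6889 30.2207 41.5774] z 0.08383321024059909
top marker 98 q [111.5501 120.269  128.9926 129.0303] l [47.1458 59.7676 72.0142] z 0.09032921861678431
top rod_tip [196. 129.] 0.59 q 118.0 l -6.9
top rod_tip [288. 155.] 0.37 q 24.5 l 163.3
top pointer [205. 125.] 0.57 q 121.1 l 12.0
top marker_grip [227. 121.] 0.79 q 121.9 l 57.0
side head 176 q [-21.108    1.034   20.1177  22.8047] l [-16.0227   1.6479  18.0818] z 0.0965325877108505
side barrel 281 q [-60.1957 -15.1569  55.7126  64.1692] l [-16.0128   1.8174  18.0294] z 0.09278643521806222
side rod_tip [233. 293.] 0.75 q -255.8 l -40.9
```

View pics/rack2.png

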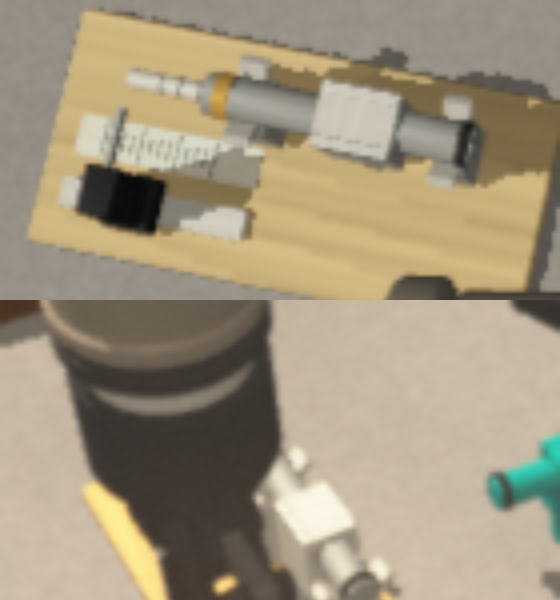

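The crop shows the pointer (120,110) in line with the rod end (128,77) along the rack's y. The measured positions are q≈120.5 and 121 mm. The gauge lies in the supports and the arm is clear of everything.

```bash
python3 -c "
from workcell import *
print(job_done())"
```

```text
the job is handed in; nothing more can be done
None
```

The job is handed in, though `job_done()` gave no verdict: the gauge was pressed home at about 12 N until the rod stopped about 31 mm out, it lies back in the rack, and the pointer measured within about 1 mm of level with the rod's end.

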